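Shut the lathe guard and hold its pivot bolt

ROBOT

A 7-joint arm with a two-finger parallel gripper is mounted at the origin on the work surface. World frame = base frame: x ahead of the robot, y to its left, z up, the work surface at z = 0. Lengths are in m, angles in rad, forces in N, time in s.
With the tool pointing down it reaches from about 0.425 to 0.875 m from the base axis. Payload 4.7 kg.
Tool frame: the origin (TCP) lies between the finger pads; the fingertips stand 25 mm ahead of it and the grasp point (between the pads) lies 6 mm ahead of it; x points along the fingers, y is the direction in which the jaws open and shut, and the axes are right-handed (so a half turn about x gives the same grasp; the last joint's range is limited). The gripper opens to 87 mm and grips with 3 to 60 N. Pads are 19 mm wide; open, the fingers measure 117 mm over their backs; the gripper's body (75 mm by 190 mm) begins 51 mm behind the grasp point.
Start: joints at [1.262, 0.321, -0.07, 1.45, 0.023, 1.371, -0.057], TCP at [0.206, -0.616, 0.248] pointing down, gripper open.
Joint ranges: [-2.86, 2.86], [-0.3, 2.09], [-1.38, 1.24], [0.06, 2.45], [-1.56, 4.7], [0.09, 2.05], [-2.69, 2.69]. Speed limits (rad/s): [2.57, 2.57, 3.14, 3.14, 3.14, 3.14, 3.14].

INTERFACE

Orientations are given as a rotation vector (axis times angle).
In Python, from bench import ctrl gives the robot as it stands. The module is installed in compiled form; this text tells all that it offers.
- The arm moves only by the shell command python3 -m jog 'ROWS' [FORCE]. ROWS is JSON, a list of rows, each an object with "rot": the turn, a rotation vector about the tool's x, y, z in units of 5 degrees (1.0 is 5 degrees), a list of three; "travel": the shift along the tool's x, y, z in units of 0.3 m (1.0 is 0.3 m), a list of three; "jaw": the closure, from -1 (fully open) to 1 (shut), so that 0 is half open. In form: [{"rot": [ax, ay, az], "travel": [tx, ty, tz], "jaw": jaw}, ...]. A call has 1 to 8 rows; each row shifts and turns the commanded pose from where the row before left it, along the tool's axes as they then stand; what a row does not reach is not made up. A row lasts 1/10 s, in which the tool goes at most 50 mm and 8.59 degrees, less where a joint would pass 70% of its speed; a pose out of reach is approached as far as the arm can. A call with a number of a shift or a turn outside -1 to 1 is refused whole. A call with a gripper value outside its range is refused whole. The fingers move at their own pace and stop on an object; FORCE is the grip in N (left out, the last holds). Time passes only in rows, so rows that do not move let the fingers close. It gives the time, the measured TCP pose, the force and the opening at its end, in the units of the state.
- ctrl.get_state(): the state, without advancing time (a new reading comes with each control period).
- ctrl.get_image(name): name is "scene" or "top" or "wrist"; returns the picture (480x640x3 uint8, red, green, blue); there is no depth.
- ctrl.camera_model(name): a dict with "mtx" (3x3 intrinsics, pixels), "extrinsics" (4x4, takes a point from world to camera coordinates); the wrist camera has in their place "hand_eye" (4x4, takes a point from camera to tool coordinates, whose origin is the TCP and whose axes are the tool frame's). Camera axes: x right, y up, looking along -z (the intrinsics and any distortion apply to the point x, -y, -z); pixel columns grow to the right and rows downward; lengths in m; the calibration is good to about 2 mm. The wrist camera is an equidistant fisheye: a pixel r from the principal point sees the ray r / f radians off the axis. A picture is of the moment at which its call begins: read the wrist's pose just before it. camera_model takes no time and is no camera call.
- ctrl.close_job(): hands the job in, once; it reports no verdict.
The state is a dict: "time": time; "joint_positions": joint angles; "qd": joint speeds; "joint_torque": joint torques, N m; "position": TCP position; "tool_rot": TCP orientation; "ft_force": force on the tool from outside, world axes, zero at the start; "torque": the same for the moment, N m; "grip_width": opening from 0.0 (shut) to 1.0 (fully open).
Only numpy, scipy, OpenCV 4.12 (cv2) and the standard library are available. Lean on these libraries where they do the work, as an engineer would, in place of code of your own. Each camera call takes 0.05 s, during which the arm holds its last target.

TASK

The work is loaded on the small lathe and the guard's pivot nut is only finger-tight, so first ease the clear guard with the yellow arm and black knob fully down over the work, without slamming it, and let it go. Then reach down into the narrow gap between the guard bracket and the motor housing, take the hidden hex head of the pivot bolt squarely across two opposite flats, at the angle it stands at and without turning it, and hold it firmly so that it cannot turn while I tighten the nut from the other side. Finish still gripping the head with the guard left shut, and do not disturb the other things lying about.

Things in the scene. Friction and masses are not known exactly. Their poses are not given: they have to be found in the camera images.
- lathe: Small cream wood lathe fixed to the bench, 300 mm deep, 560 long, headstock 225 high. Origin on the bench top (z 0) under the spindle at the headstock's left face; x points away from the robot, y along the bed to the tailstock (level), z up. Place varies, yaw up to 0.12 rad. Motor housing: x 40 to 195, y -190 to -48 mm, top z 210. Headstock's rear face at x 40, its top z 225.
- bracket_top (a point): Top of the rounded guard bracket, a grey upright plate 6 mm thick (lathe y 0 to +6 mm) and 60 mm wide (lathe x 110 to 170 mm). This point: lathe x 140, y +3, z 215 mm. The gap between bracket and motor housing is 48 mm wide (lathe y -48 to 0), open above and to the back, over 100 mm deep; nothing stands above it. The guard's arm runs beyond the bracket at lathe y +40 to +46.
- guard (a joint): Angle of the clear guard about its pivot (rad): 0 = fully shut on its stop over the work, positive = front raised; starts 0.3 to 0.5. It stays where it is left (friction about 0.45 N m) and takes about 1 to 4 N at the knob to push down. The axis is the pivot bolt's.
- guard_knob (a point): Grip point on the guard's black upright knob (cylinder 22 mm diameter, 45 tall, on the clear top plate): on its axis, 30 mm above the plate, 15 below its top. Swings about guard_pivot, 178 mm from it; shut, it is 158 mm nearer the robot (lathe -x) and 82 mm higher than the pivot. y is the hinge axis: pinched along y, the knob can turn between the fingers.
- guard_pivot (a point): Point on the guard's hinge axis level with the knob along it (the axis runs along lathe y at lathe x 140 mm, z 185 mm).
- bolt_head (a point): Centre of the pivot bolt's steel hex head in the gap: 24 mm across flats, 28 across corners, 12 thick; at lathe x 140, y -22, z 185 mm, 30 below the bracket's top. A 19 mm round sleeve fills the 16 mm between head and bracket. Site y = bolt axis, x = normal of one pair of flats, z = towards the marked corner: fingers closing along x, tool pointing along -z, take it squarely.
- bolt (a joint): Angle of the pivot bolt about its level axis (rad): 0 = one pair of flats upright (normals along lathe x) and the yellow-marked corner straight up; positive tips that corner away from the robot (to lathe +x). Starts between -0.35 and 0.35. The bolt cannot shift, only turn, and turns very easily (0.03 N m).
- bolt_mark (a point): Yellow paint mark on the top corner of the hex head, 13.8 mm from the bolt's axis along z of bolt_head; shows whether the bolt has been turned. A second yellow mark in line with it is on the nut and bolt end at the bracket's other side.
- spare_nut: Bystander: spare steel hex nut, 24 mm across flats and 12 mm high, on top of the motor housing.
- knockout_bar: Bystander: steel bar with a brass end, 170 mm long, lying across the bed ways near the tailstock.
- glue_bottle: Bystander: white glue bottle, 62 mm across, 170 mm high, standing on the bench.
- wax_jar: Bystander: amber glass wax jar with a steel lid, 72 mm across, 60 mm high, on the bench.
- spanner: Bystander: steel spanner 200 mm long, lying on the bench.
- gouge: Bystander: turning tool with a wooden handle, 300 mm long, lying on the bench.
- mdf_blank: Bystander: square brown fibreboard blank 85 x 85 x 16 mm with pencilled diagonals, on the bench.

How it is judged:
By the outcome, as a careful person would: the job done as asked, in the order asked, and still so for the second after the job is handed in, while the arm keeps its last pose, push and grip.
It also fails if it takes over 45 s, if anything falls off the work surface, if the arm or the gripper's body presses on something with over 40 N, if the wrist force passes 120 N, or if a joint passes its speed limit or range.

## Working session

There is one attempt and no reset: what is moved stays moved. The work goes in short steps, Python scripts to look and compute and a shell command to move; the robot and the scene stay as the last step left them, time stands still between calls to the robot, and variables do not carry over. Pictures are saved under pics/ and viewed, and the job is handed in when it is done.

```bash
mkdir -p pics; python3 - <<'E'
from bench import ctrl
import cv2,json
s=ctrl.get_state();print(s)
for n in("scene","top","wrist"):
    im=ctrl.get_image(n);cv2.imwrite(f"pics/{n}0.png",im[:,:,::-1])
    print(n,ctrl.camera_model(n))
E
```

```text
{'time': 0.0, 'joint_positions': array([ 1.26210667,  0.32181497, -0.07009192,  1.4516865 ,  0.02263347,
        1.37079025, -0.05686147]), 'qd': array([ 7.26842640e-04,  7.69930861e-04,  2.15118855e-03, -8.94979286e-04,
       -1.47043240e-03,  7.09972855e-05,  4.02167444e-04]), 'joint_torque': array([-6.39753507e-04, -4.91274047e+01, -4.04133741e-01, -3.12528992e+01,
       -6.39001513e-02,  4.35206573e-02,  1.69535642e-04]), 'position': array([ 0.20597545, -0.61596452,  0.24646098]), 'tool_rot': array([ 2.0471559 ,  0.33539127, -2.04805662]), 'ft_force': array([-0.30183668,  0.176951  ,  0.55420529]), 'torque': array([-0.00263145,  0.03374579,  0.00698005]), 'grip_width': 1.0012814523397595}
scene {'mtx': array([[570.80247737,   0.        , 331.03533291],
       [  0.        , 570.80247737, 237.90493006],
       [  0.        ,   0.        ,   1.        ]]), 'extrinsics': array([[ 0.88750587,  0.46068236, -0.01025132, -0.45799956],
       [-0.3871773 ,  0.7575918 ,  0.52549825,  0.10049192],
       [ 0.24985409, -0.4624137 ,  0.85073292, -1.76305628],
       [ 0.        ,  0.      
[... 282 characters left out ...]
[ 0.98589857,  0.018664  ,  0.16629991, -0.52822914],
       [-0.16638414,  0.0030439 ,  0.98605631, -1.78728847],
       [ 0.        ,  0.        ,  0.        ,  1.        ]])}
wrist {'mtx': array([[371.64829954,   0.        , 323.00179623],
       [  0.        , 371.64829954, 234.94582519],
       [  0.        ,   0.        ,   1.        ]]), 'hand_eye': array([[ 4.30592303e-04,  2.79908523e-01, -9.60026580e-01,
        -1.37106974e-01],
       [ 9.99999694e-01,  5.05881294e-04,  5.96017516e-04,
        -2.35873206e-05],
       [ 6.52489871e-04, -9.60026543e-01, -2.79908220e-01,
        -7.63462298e-02],
       [ 0.00000000e+00,  0.00000000e+00,  0.00000000e+00,
         1.00000000e+00]])}
```

View pics/scene0.png

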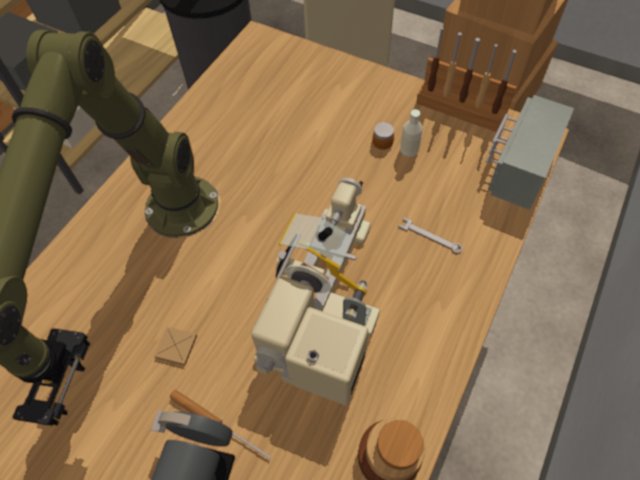

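View pics/top0.png

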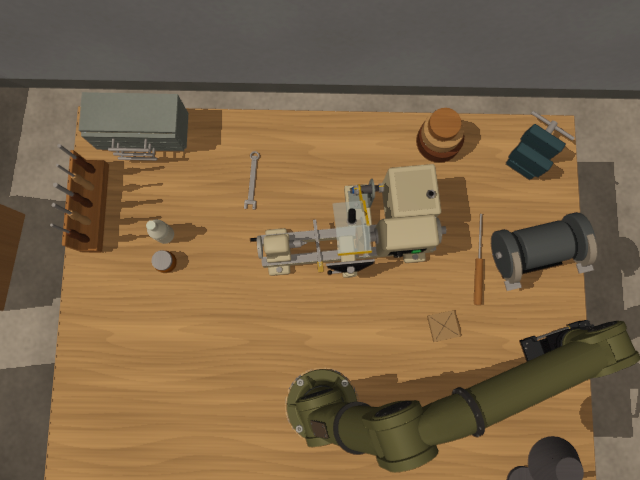

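View pics/wrist0.png

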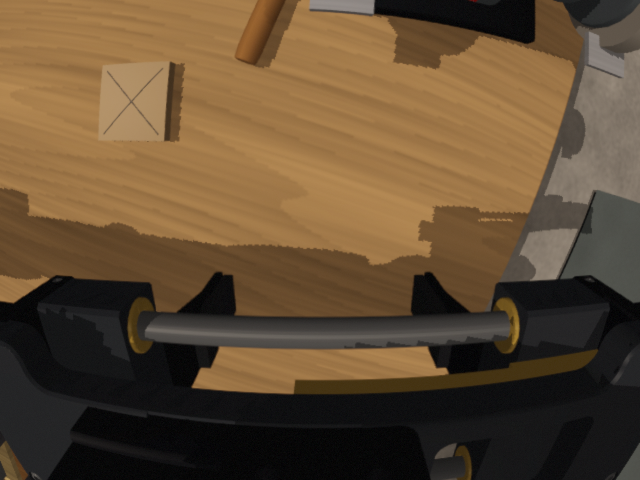

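Top view: the lathe is around (350,230), the motor top with the nut around (412,190), and the knob near (352,215). I'll zoom in on both fixed views.

```bash
cat > h.py <<'E'
import numpy as np,cv2
from bench import ctrl
from scipy.spatial.transform import Rotation as R
def cam(n):
    m=ctrl.camera_model(n);return m
def ray(n,uv,state=None):
    m=cam(n);K=m["mtx"];x=(uv[0]-K[0,2])/K[0,0];y=(uv[1]-K[1,2])/K[1,1]
    if n!="wrist":
        d=np.array([x,-y,-1.]);E=m["extrinsics"];Rm=E[:3,:3];o=-Rm.T@E[:3,3];d=Rm.T@d
    else:
        r=np.hypot(x,y);d=np.array([np.sin(r)*x/r,-np.sin(r)*y/r,-np.cos(r)]) if r>0 else np.array([0,0,-1.])
        H=m["hand_eye"];Rt=R.from_rotvec(state["tool_rot"]).as_matrix()
        d=Rt@H[:3,:3]@d;o=Rt@H[:3,3]+state["position"]
    return o,d/np.linalg.norm(d)
def proj(n,P,state=None):
    m=cam(n);K=m["mtx"];P=np.asarray(P,float)
    if n!="wrist":
        p=m["extrinsics"][:3,:3]@P+m["extrinsics"][:3,3];x,y=p[0]/-p[2],-p[1]/-p[2]
    else:
        Rt=R.from_rotvec(state["tool_rot"]).as_matrix();H=m["hand_eye"]
        p=H[:3,:3].T@(Rt.T@(P-state["position"])-H[:3,3])
        a=np.arctan2(np.hypot(p[0],p[1]),-p[2]);r=np.hypot(p[0],p[1]);x,y=a*p[0]/r,-a*p[1]/r
    return np.array([K[0,0]*x+K[0,2],K[1,1]*y+K[1,2]])
def onz(n,uv,z,state=None):
    o,d=ray(n,uv,state);return o+d*(z-o[2])/d[2]
def tri(*rays):
    A=np.zeros((3,3));b=np.zeros(3)
    for o,d in rays:
        M=np.eye(3)-np.outer(d,d);A+=M;b+=M@o
    p=np.linalg.solve(A,b);return p,[np.linalg.norm((np.eye(3)-np.outer(d,d))@(p-o)) for o,d in rays]
def snap(n,name,box=None,k=1):
    s=ctrl.get_state();im=ctrl.get_image(n)[:,:,::-1].copy();np.save(f"pics/{name}.npy",im)
    if box: x0,y0,x1,y1=box;im=im[y0:y1,x0:x1]
    cv2.imwrite(f"pics/{name}.png",cv2.resize(im,None,fx=k,fy=k,interpolation=cv2.INTER_CUBIC));return s
E
python3 - <<'E'
import cv2
for n,b in(("top",(250,150,450,290)),("scene",(240,165,390,410))):
    im=cv2.imread(f"pics/{n}0.png")[b[1]:b[3],b[0]:b[2]]
    k=4 if n=="top" else 2.4
    cv2.imwrite(f"pics/{n}0z.png",cv2.resize(im,None,fx=k,fy=k,interpolation=cv2.INTER_CUBIC))
E
```

```text
(no output)
```

View pics/top0z.png

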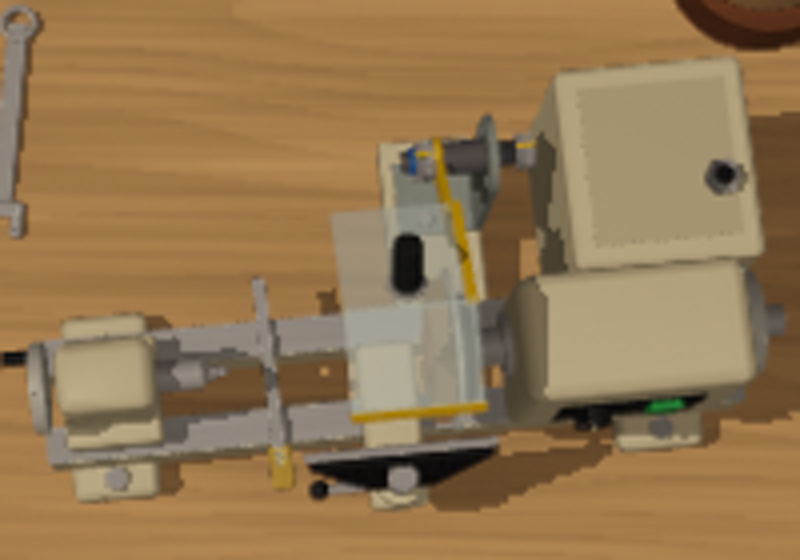

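View pics/scene0z.png

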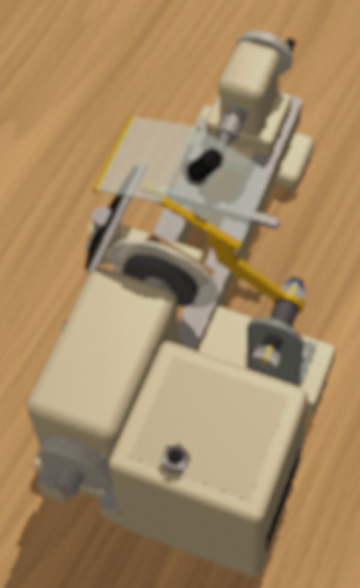

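```bash
python3 - <<'E'
from h import *
np.set_printoptions(precision=4,suppress=True)
t=lambda x,y:(250+x/4,150+y/4)
s=lambda x,y:(240+x/2.4,165+y/2.4)
L=np.array([[195,-48],[195,-190],[40,-190],[40,-48]])/1000
W=np.array([onz("top",t(*p),.21)[:2] for p in((558,73),(738,59),(763,257),(580,272))])
Ws=np.array([onz("scene",s(*p),.21)[:2] for p in((307,398),(262,522),(110,462),(170,345))])
for Q in (W,Ws):
    print(Q)
    a=L-L.mean(0);b=Q-Q.mean(0);th=np.arctan2((a[:,0]*b[:,1]-a[:,1]*b[:,0]).sum(),(a*b).sum())
    c,s_=np.cos(th),np.sin(th);Rm=np.array([[c,-s_],[s_,c]]);o=Q.mean(0)-Rm@L.mean(0)
    print("yaw",th,"org",o,"res",(L@Rm.T+o-Q)*1000)
    for n,p in(("bolt",(.14,-.022)),("brk",(.14,.003)),("knobshut",(-.018,0.09))):print(n,Rm@p+o)
    B=np.r_[Rm@(.14,-.022)+o,.185];print("pix",(proj("top",B)-(250,150))*4,(proj("scene",B)-(240,165))*2.4)
    B=np.r_[Rm@(.14,.003)+o,.215];print("brkpix",(proj("top",B)-(250,150))*4,(proj("scene",B)-(240,165))*2.4)
# knob ends
for nm,a,b in(("top",(408,240),(217,152)),("bot",(408,288),(192,176))):
    print(nm,tri(ray("top",t(*a)),ray("scene",s(*b))))
E
```

```text
[[ 0.7128 -0.1883]
 [ 0.7263 -0.3228]
 [ 0.5756 -0.3386]
 [ 0.5618 -0.2039]]
yaw 0.10252349373674984 org [ 0.5151 -0.1571] res [[ 1.1514  3.4628]
 [ 2.2124 -3.2977]
 [-1.3327 -3.3331]
 [-2.0311  3.168 ]]
bolt [ 0.6566 -0.1646]
brk [ 0.654  -0.1398]
knobshut [ 0.488  -0.0694]
pix [522.2936 154.1039] [265.6336 356.7849]
brkpix [493.5308 146.6508] [275.0955 322.5196]
[[ 0.7156 -0.1953]
 [ 0.7311 -0.3234]
 [ 0.5791 -0.3374]
 [ 0.572  -0.2065]]
yaw 0.08612647092124952 org [ 0.5221 -0.1572] res [[ 4.9631  7.0331]
 [ 1.6268 -6.3416]
 [-0.7264 -5.6357]
 [-5.8635  4.9443]]
bolt [ 0.6635 -0.1671]
brk [ 0.6614 -0.1421]
knobshut [ 0.4965 -0.0691]
pix [525.5075 145.2206] [270.7879 361.712 ]
brkpix [496.77   137.0774] [280.7107 327.5633]
top (array([ 0.5525, -0.067 ,  0.3534]), [np.float64(0.000757863168537977), np.float64(0.0007578631685379292)])
bot (array([ 0.5287, -0.072 ,  0.3007]), [np.float64(0.000983011905427991), np.float64(0.0009830119054280372)])
```

```bash
cat >> h.py <<'E'
np.set_printoptions(precision=4,suppress=True)
def plan(P,z_tool,y_tool,s=None):
    """target TCP P with tool x axis z_tool, y axis y_tool; prints travel in current tool axes (units .3m) and rot (5deg units)"""
    s=s or ctrl.get_state()
    R0=R.from_rotvec(s["tool_rot"]);x=np.array(z_tool,float);x/=np.linalg.norm(x);y=np.array(y_tool,float);y-=x*(x@y);y/=np.linalg.norm(y)
    if (R0.as_matrix()[:,1]@y)<0:y=-y
    T=R.from_matrix(np.c_[x,y,np.cross(x,y)])
    rv=(R0.inv()*T).as_rotvec()/np.radians(5)
    print("travel(cur axes,units)",R0.inv().apply(np.array(P)-s["position"])/.3,"(target axes)",T.inv().apply(np.array(P)-s["position"])/.3,"rot",rv)
def show():
    s=ctrl.get_state();print("t",s["time"],"p",s["position"],"F",s["ft_force"],"g",s["grip_width"]);print(R.from_rotvec(s["tool_rot"]).as_matrix())
E
python3 - <<'E'
from h import *
show()
y=np.array([-np.sin(.1),np.cos(.1),0])
plan([.53,-.07,.47],[0,0,-1],y)
E
```

```text
t 0.15 p [ 0.206  -0.6161  0.2467] F [-0.337  -0.2711  0.0627] g 0.9990426247107418
[[-0.0005  0.3172 -0.9484]
 [ 0.0013 -0.9484 -0.3172]
 [-1.     -0.0014  0.0001]]
travel(cur axes,units) [-0.7424 -1.3848 -1.6015] (target axes) [-0.7443 -1.7034 -1.2562] rot [2.5528 0.0027 0.0162]
```

```bash
python3 -m jog '[{"rot":[0.51,0,0],"travel":[-0.15,0,0],"jaw":-1},{"rot":[0.51,0,0],"travel":[-0.15,0,0],"jaw":-1},{"rot":[0.51,0,0],"travel":[-0.15,0,0],"jaw":-1},{"rot":[0.51,0,0],"travel":[-0.15,0,0],"jaw":-1},{"rot":[0.51,0,0],"travel":[-0.144,0,0],"jaw":-1},{"rot":[0,0,0],"travel":[0,-0.13,-0.097],"jaw":-1},{"rot":[0,0,0],"travel":[0,-0.13,-0.097],"jaw":-1},{"rot":[0,0,0],"travel":[0,-0.13,-0.097],"jaw":-1}]' 10
python3 -m jog '[{"rot":[0,0,0],"travel":[0,-0.13,-0.097],"jaw":-1},{"rot":[0,0,0],"travel":[0,-0.13,-0.097],"jaw":-1},{"rot":[0,0,0],"travel":[0,-0.13,-0.097],"jaw":-1},{"rot":[0,0,0],"travel":[0,-0.13,-0.097],"jaw":-1},{"rot":[0,0,0],"travel":[0,-0.13,-0.097],"jaw":-1},{"rot":[0,0,0],"travel":[0,-0.13,-0.097],"jaw":-1},{"rot":[0,0,0],"travel":[0,-0.13,-0.097],"jaw":-1},{"rot":[0,0,0],"travel":[0,-0.13,-0.097],"jaw":-1}]'
python3 - <<'E'
from h import *
show();snap("wrist","w1")
E
```

```text
time: 0.95
position: [0.2821, -0.49, 0.4705]
tool_rot: [2.171, 0.108, -2.17]
ft_force: [0.9, 0.8, -0.1]
grip_width: 1.001
time: 1.75
position: [0.4822, -0.1557, 0.4707]
tool_rot: [2.17, 0.108, -2.17]
ft_force: [0.3, -0.0, -0.3]
grip_width: 1.0
t 1.75 p [ 0.4822 -0.1557  0.4707] F [ 0.3009 -0.0326 -0.3148] g 1.000445088848128
[[ 0.0001  0.0998 -0.995 ]
 [-0.0005 -0.995  -0.0998]
 [-1.      0.0005 -0.    ]]
```

View pics/w1.png

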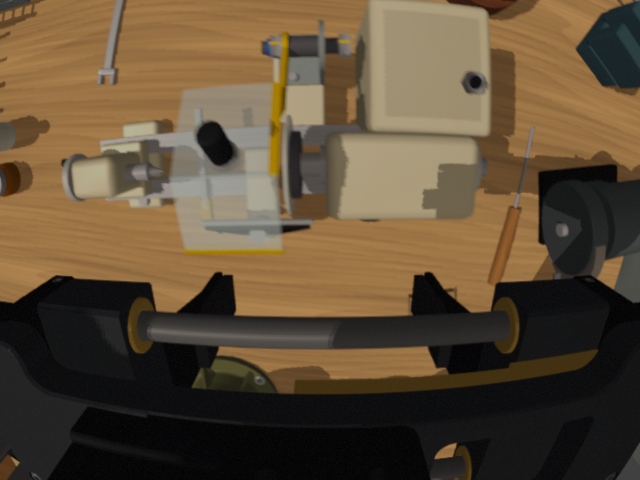

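```bash
python3 -m jog '[{"rot":[0,0,0],"travel":[0.02,-0.03,-0.15],"jaw":-1},{"rot":[0,0,0],"travel":[0.02,-0.03,-0.14],"jaw":-1},{"rot":[0,0,0],"travel":[0,0,0],"jaw":-1}]'
python3 - <<'E'
from h import *
show();snap("wrist","w2")
E
```

```text
time: 2.1
position: [0.5696, -0.1283, 0.4541]
tool_rot: [2.165, 0.122, -2.174]
ft_force: [-0.1, 0.5, -0.2]
grip_width: 1.0
t 2.1 p [ 0.5696 -0.1283  0.4541] F [-0.0927  0.5325 -0.2076] g 0.9998211943607509
[[-0.0047  0.1061 -0.9943]
 [ 0.0055 -0.9943 -0.1061]
 [-1.     -0.0059  0.0041]]
```

View pics/w2.png

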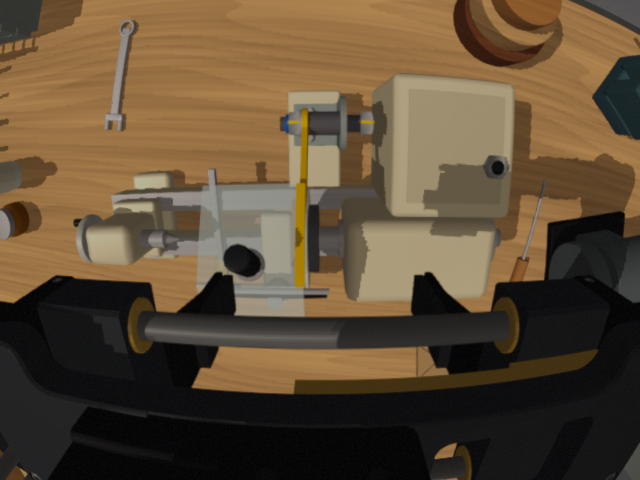

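```bash
python3 - <<'E'
import cv2,numpy as np
im=np.load("pics/w2.npy")
cv2.imwrite("pics/w2a.png",cv2.resize(im[80:180,270:400],None,fx=6,fy=6,interpolation=cv2.INTER_CUBIC))
im=np.load("pics/w1.npy")
cv2.imwrite("pics/w1a.png",cv2.resize(im[10:180,190:390],None,fx=3.5,fy=3.5,interpolation=cv2.INTER_CUBIC))
im=np.load("pics/w2.npy")
cv2.imwrite("pics/w2b.png",cv2.resize(im[200:300,190:320],None,fx=5,fy=5,interpolation=cv2.INTER_CUBIC))
E
```

```text
(no output)
```

View pics/w2a.png

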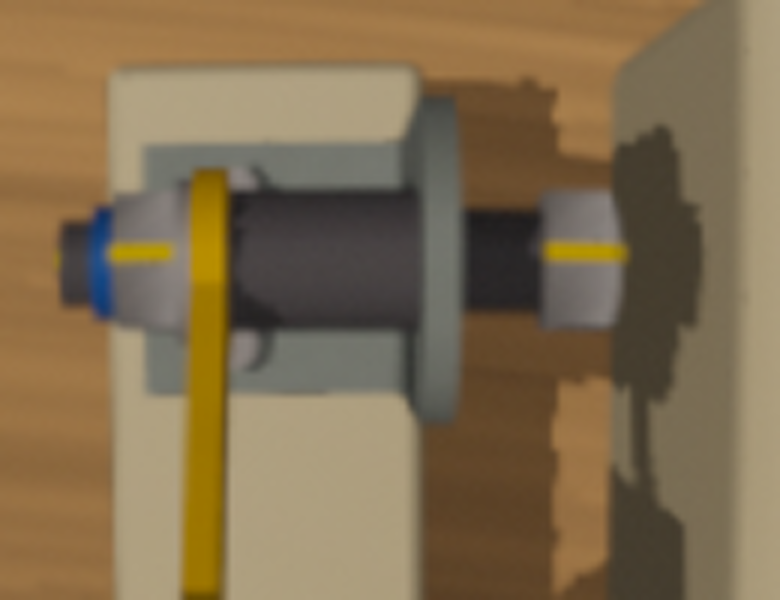

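View pics/w1a.png

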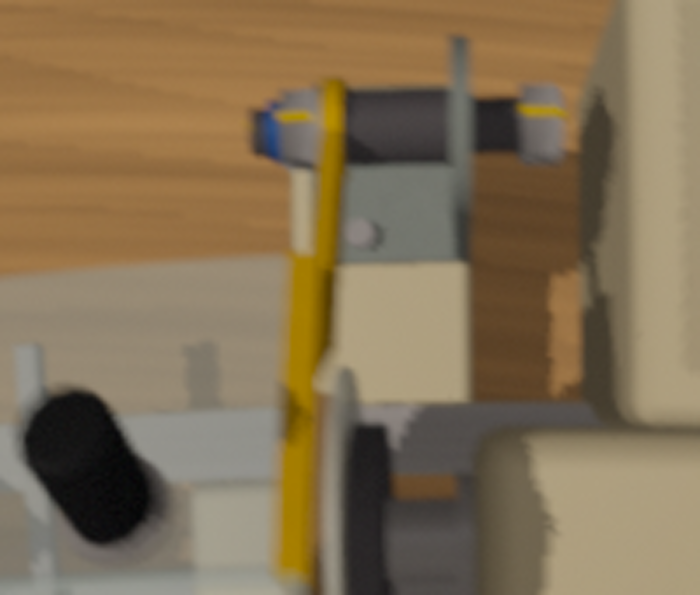

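View pics/w2b.png

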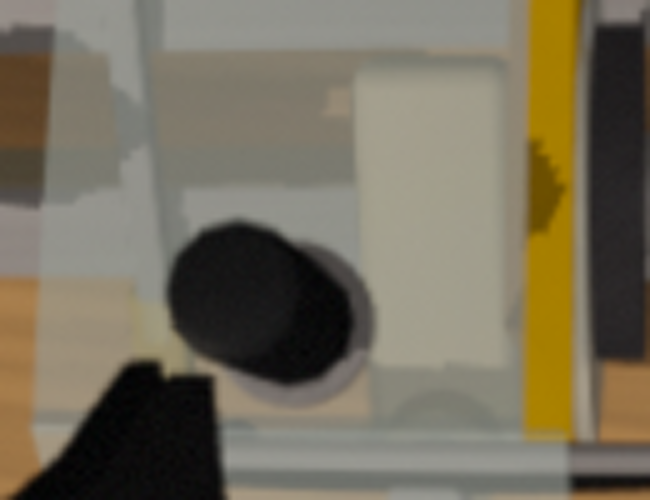

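```bash
python3 - <<'E'
from h import *
s1=dict(position=np.array([.4822,-.1557,.4707]),tool_rot=R.from_matrix([[.0001,.0998,-.995],[-.0005,-.995,-.0998],[-1,.0005,0]]).as_rotvec())
s2=ctrl.get_state();print(s2["position"])
def W(u1,u2):
    return tri(ray("wrist",u1,s1),ray("wrist",u2,s2))
a=lambda x,y:(270+x/6,80+y/6); b=lambda x,y:(190+x/5,200+y/5); c=lambda x,y:(190+x/3.5,10+y/3.5)
print("knobtop",W(c(70,432),b(232,285)))
print("knobbase",W(c(108,505),b(298,325)))
print("mark",W(c(541,112),a(585,253)))
print("nutmark",W(c(296,117),a(138,253)))
# edges at z=.185 in view 2
for n,p,z in(("headtop",(585,190),.187),("headbot",(585,327),.187),("sl top",(500,208),.185),("sl bot",(500,312),.185),("br top",(438,97),.185),("br bot",(438,422),.185),("brL",(418,258),.215),("brR",(462,258),.215),("markL",(543,253),.1985),("markR",(628,253),.1985),("nutL",(108,253),.1985),("nutR",(175,253),.1985),("housing TL rear",(737,0),.21),("tl",(735,300),.21)):
    print(n,onz("wrist",a(*p),z,s2))
E
```

```text
[ 0.5677 -0.1298  0.4557]
knobtop (array([ 0.5498, -0.069 ,  0.3495]), [np.float64(0.000419764326206465), np.float64(0.00041976432620647534)])
knobbase (array([ 0.5336, -0.0726,  0.3234]), [np.float64(0.002062321130313994), np.float64(0.002062321130314016)])
mark (array([ 0.6544, -0.1627,  0.2175]), [np.float64(0.0017786300912502957), np.float64(0.0017786300912502816)])
nutmark (array([ 0.6468, -0.0894,  0.2146]), [np.float64(0.0009400298957239052), np.float64(0.0009400298957240164)])
headtop [ 0.6673 -0.1665  0.187 ]
headbot [ 0.6425 -0.1693  0.187 ]
sl top [ 0.6622 -0.1518  0.185 ]
sl bot [ 0.6433 -0.1539  0.185 ]
br top [ 0.6812 -0.1385  0.185 ]
br bot [ 0.622  -0.1449  0.185 ]
brL [ 0.6509 -0.1369  0.215 ]
brR [ 0.6517 -0.1442  0.215 ]
markL [ 0.6546 -0.1592  0.1985]
markR [ 0.6565 -0.174   0.1985]
nutL [ 0.6468 -0.0836  0.1985]
nutR [ 0.6478 -0.0953  0.1985]
housing TL rear [ 0.7026 -0.1863  0.21  ]
tl [ 0.6506 -0.1919  0.21  ]
```

```bash
python3 - <<'E'
from h import *
show();s=snap("wrist","w3");print(s["position"]);
y=np.array([-.105,.9945,0])
plan([.543,-.0688,.3367],[0,0,-1],y)
im=np.load("pics/w3.npy")
cv2.imwrite("pics/w3a.png",np.hstack([cv2.resize(im[90:170,330:400],None,fx=6,fy=6,interpolation=cv2.INTER_CUBIC),cv2.resize(im[220:300,210:270],None,fx=6,fy=6,interpolation=cv2.INTER_CUBIC)]))
E
```

```text
t 2.15 p [ 0.5677 -0.1298  0.4557] F [ 0.329   0.1796 -0.628 ] g 1.0029982410104752
[[-0.0046  0.1038 -0.9946]
 [ 0.0033 -0.9946 -0.1038]
 [-1.     -0.0037  0.0042]]
[ 0.5677 -0.1298  0.4557]
travel(cur axes,units) [ 0.4021 -0.2128  0.0563] (target axes) [ 0.4015 -0.2137  0.0568] rot [-0.0384  0.0336  0.0199]
```

View pics/w3a.png

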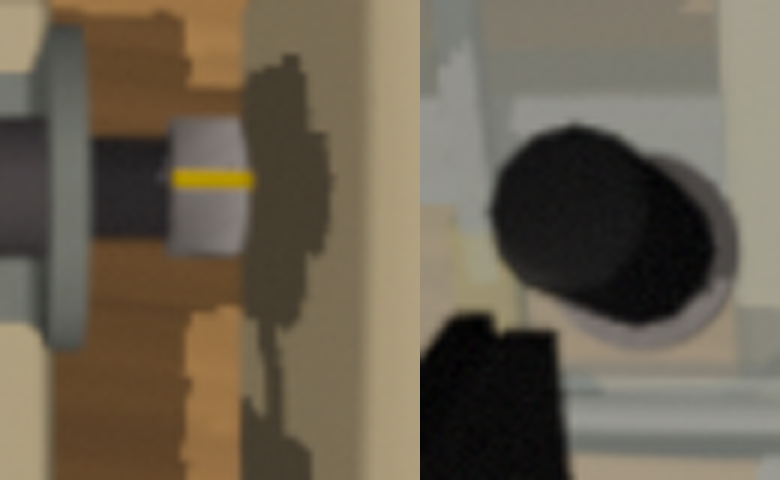

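```bash
python3 - <<'E'
from h import *
s=ctrl.get_state();s=dict(s);s["position"]=np.array([.5687,-.129,.455])
print(onz("wrist",(236.5,255.5),.349,s), onz("wrist",(236.5,255.5),.345,s))
y=np.array([-.105,.9945,0])
plan([.543,-.0688,.405],[0,0,-1],y,s)
E
python3 -m jog '[{"rot":[0,0,0],"travel":[0.07,-0.107,0.03],"jaw":0},{"rot":[0,0,0],"travel":[0.095,-0.107,0.027],"jaw":0},{"rot":[0,0,0],"travel":[0,0,0],"jaw":0},{"rot":[0,0,0],"travel":[0,0,0],"jaw":0}]' 10
python3 - <<'E'
from h import *
show();snap("wrist","w4");show()
E
```

```text
[ 0.5525 -0.0689  0.349 ] [ 0.551  -0.0681  0.345 ]
travel(cur axes,units) [ 0.1672 -0.208   0.0643] (target axes) [ 0.1667 -0.2086  0.0641] rot [-0.0384  0.0336  0.0199]
time: 2.6
position: [0.5417, -0.0693, 0.4099]
tool_rot: [2.169, 0.106, -2.169]
ft_force: [-0.2, -1.0, 1.2]
grip_width: 0.725
t 2.6 p [ 0.5417 -0.0693  0.4099] F [-0.2488 -0.9577  1.2189] g 0.7251462746314375
[[ 0.0002  0.0996 -0.995 ]
 [-0.0025 -0.995  -0.0996]
 [-1.      0.0025  0.    ]]
t 2.65 p [ 0.5425 -0.0703  0.4107] F [ 0.2431 -0.5561  0.9526] g 0.679580196254631
[[ 0.0019  0.098  -0.9952]
 [-0.0024 -0.9952 -0.098 ]
 [-1.      0.0026 -0.0017]]
```

View pics/w4.png

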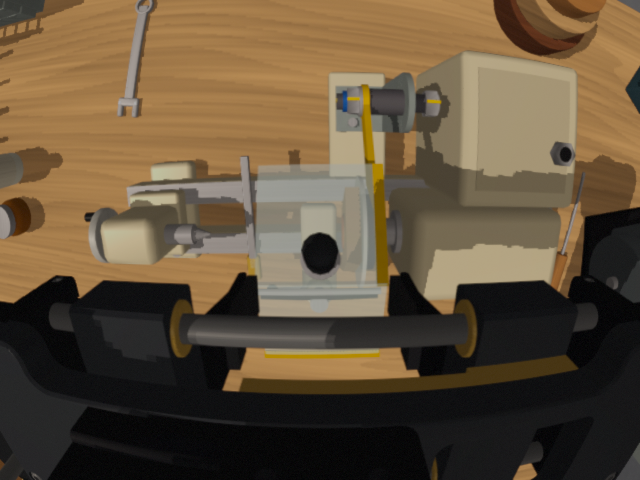

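```bash
python3 - <<'E'
from h import *
s=ctrl.get_state()
im=np.load("pics/w4.npy");m=(im.max(2)<40).astype(np.uint8);m[:, :290]=0;m[:,350:]=0;m[290:]=0
n,l,st,c=cv2.connectedComponentsWithStats(m);print(st,c)
print(onz("wrist",(320,250),.349,s),s["position"])
y=np.array([-.105,.9945,0]);plan([.543,-.0690,.3367],[0,0,-1],y,s)
E
python3 -m jog '[{"rot":[0,0,0],"travel":[0.08,0,0],"jaw":0},{"rot":[0,0,0],"travel":[0.08,0,0],"jaw":0},{"rot":[0,0,0],"travel":[0.06,0,0],"jaw":0},{"rot":[0,0,0],"travel":[0.02,0,0],"jaw":0},{"rot":[0,0,0],"travel":[0,0,0],"jaw":0}]'
python3 - <<'E'
from h import *
show();snap("wrist","w5");s=snap("scene","s5",(240,165,390,300),4)
E
```

```text
[[     0      0    640    480 306102]
 [   302    233     36     41   1098]] [[319.499  239.4523]
 [319.7796 252.7942]]
[ 0.5519 -0.0677  0.349 ] [ 0.5425 -0.0703  0.4107]
travel(cur axes,units) [ 0.2467 -0.0047 -0.0017] (target axes) [ 0.2467 -0.004  -0.0022] rot [-0.0808 -0.0194 -0.03  ]
time: 3.15
position: [0.5432, -0.0702, 0.3377]
tool_rot: [2.171, 0.106, -2.171]
ft_force: [0.7, 0.2, -0.1]
grip_width: 0.498
t 3.15 p [ 0.5432 -0.0702  0.3377] F [ 0.6506  0.1661 -0.1289] g 0.49839973407621374
[[ 0.0003  0.098  -0.9952]
 [-0.0003 -0.9952 -0.098 ]
 [-1.      0.0004 -0.0003]]
```

View pics/w5.png

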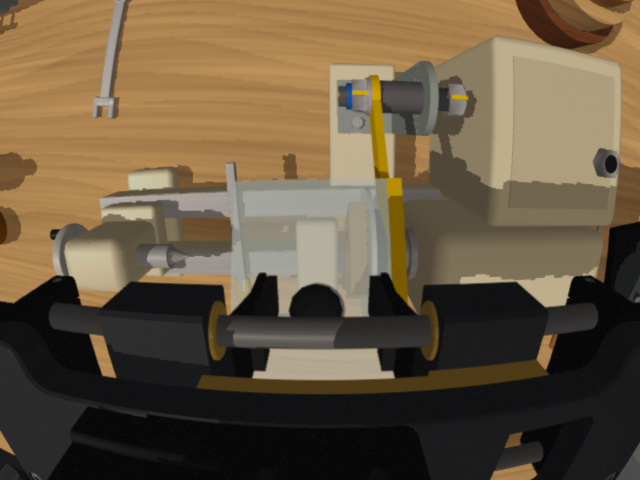

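View pics/s5.png

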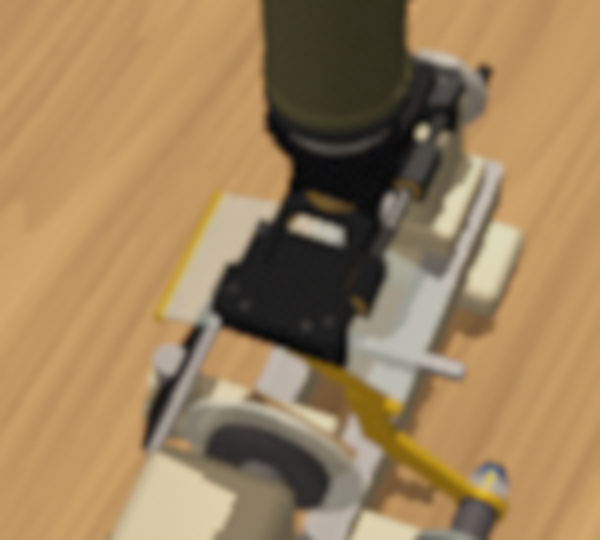

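```bash
python3 -m jog '[{"rot":[0,0,0],"travel":[0,0,0],"jaw":0.6},{"rot":[0,0,0],"travel":[0,0,0],"jaw":0.6},{"rot":[0,0,0],"travel":[0,0,0],"jaw":0.6},{"rot":[0,0,0],"travel":[0,0,0],"jaw":0.6},{"rot":[0,0,0],"travel":[0,0,0],"jaw":0.6},{"rot":[0,0,0],"travel":[0,0,0],"jaw":0.6}]' 15
python3 - <<'E'
from h import *
show()
# arc increments in units, tool x=down, tool z=-lathe x
for th0,n in((.48,10),):
    th=np.linspace(th0,0,n+1);a=.479+th;px=-.178*np.cos(a);pz=.178*np.sin(a)
    print(np.c_[-np.diff(pz),-np.diff(px)]/.3)
E
```

```text
time: 3.85
position: [0.543, -0.0672, 0.3376]
tool_rot: [2.17, 0.112, -2.17]
ft_force: [-1.6, 4.9, 2.6]
grip_width: 0.247
t 3.85 p [ 0.543  -0.0672  0.3376] F [-1.5989  4.9463  2.6141] g 0.24679527366234172
[[ 0.0001  0.1018 -0.9948]
 [ 0.0015 -0.9948 -0.1018]
 [-1.     -0.0015 -0.0002]]
[[0.0169 0.0229]
 [0.018  0.0221]
 [0.019  0.0212]
 [0.02   0.0202]
 [0.021  0.0193]
 [0.0219 0.0182]
 [0.0227 0.0172]
 [0.0235 0.0161]
 [0.0243 0.0149]
 [0.025  0.0137]]
```

```bash
python3 -m jog '[{"rot":[0,0,0],"travel":[0.0106,-0.005,0.0143],"jaw":0.6},{"rot":[0,0,0],"travel":[0.011,-0.004,0.014],"jaw":0.6},{"rot":[0,0,0],"travel":[0.0113,0,0.0137],"jaw":0.6},{"rot":[0,0,0],"travel":[0.0117,0,0.0134],"jaw":0.6},{"rot":[0,0,0],"travel":[0.012,0,0.013],"jaw":0.6},{"rot":[0,0,0],"travel":[0.0124,0,0.0127],"jaw":0.6},{"rot":[0,0,0],"travel":[0.0128,0,0.0123],"jaw":0.6},{"rot":[0,0,0],"travel":[0.0132,0,0.0119],"jaw":0.6}]'
python3 - <<'E'
from h import *
show()
E
```

```text
time: 4.65
position: [0.5117, -0.0705, 0.3082]
tool_rot: [2.172, 0.106, -2.168]
ft_force: [5.7, -3.1, -2.5]
grip_width: 0.244
t 4.65 p [ 0.5117 -0.0705  0.3082] F [ 5.7169 -3.0653 -2.5467] g 0.2442736239760031
[[ 0.0017  0.0989 -0.9951]
 [-0.0015 -0.9951 -0.0989]
 [-1.      0.0016 -0.0015]]
```

```bash
python3 -m jog '[{"rot":[0,0,0],"travel":[0.0135,0,0.0115],"jaw":0.6},{"rot":[0,0,0],"travel":[0.014,0,0.011],"jaw":0.6},{"rot":[0,0,0],"travel":[0.0142,0,0.0107],"jaw":0.6},{"rot":[0,0,0],"travel":[0.0145,0,0.0103],"jaw":0.6},{"rot":[0,0,0],"travel":[0.0147,0,0.01],"jaw":0.6},{"rot":[0,0,0],"travel":[0.015,0,0.0096],"jaw":0.6}]'
python3 - <<'E'
from h import *
show()
E
```

```text
time: 5.25
position: [0.4932, -0.0726, 0.2828]
tool_rot: [2.173, 0.105, -2.167]
ft_force: [6.8, -3.7, -1.2]
grip_width: 0.245
t 5.25 p [ 0.4932 -0.0726  0.2828] F [ 6.8058 -3.7026 -1.2182] g 0.24470683924547287
[[ 0.0028  0.0988 -0.9951]
 [-0.0019 -0.9951 -0.0988]
 [-1.      0.0021 -0.0026]]
```

```bash
python3 -m jog '[{"rot":[0,0,0],"travel":[0.0085,0,0.004],"jaw":0.6},{"rot":[0,0,0],"travel":[0.008,0,0.003],"jaw":0.6},{"rot":[0,0,0],"travel":[0.008,0,0.003],"jaw":0.6},{"rot":[0,0,0],"travel":[0.006,0,0.002],"jaw":0.6}]'
python3 - <<'E'
from h import *
show()
E
```

```text
time: 5.65
position: [0.4883, -0.0731, 0.2736]
tool_rot: [2.169, 0.105, -2.171]
ft_force: [1.0, -4.6, 0.0]
grip_width: 0.244
t 5.65 p [ 0.4883 -0.0731  0.2736] F [ 1.0157 -4.6472  0.0084] g 0.2439512208412939
[[-0.0009  0.0986 -0.9951]
 [-0.0021 -0.9951 -0.0986]
 [-1.      0.002   0.0011]]
```

```bash
python3 -m jog '[{"rot":[0,0,0],"travel":[0.006,0,0.003],"jaw":0.6},{"rot":[0,0,0],"travel":[0.006,0,0.002],"jaw":0.6},{"rot":[0,0,0],"travel":[0,0,0],"jaw":0.6}]'
python3 - <<'E'
from h import *
show()
E
```

```text
time: 5.95
position: [0.4882, -0.0731, 0.2733]
tool_rot: [2.173, 0.104, -2.165]
ft_force: [-0.2, -5.2, 11.9]
grip_width: 0.246
t 5.95 p [ 0.4882 -0.0731  0.2733] F [-0.1809 -5.2344 11.89  ] g 0.2463100573718968
[[ 0.0036  0.0988 -0.9951]
 [-0.0034 -0.9951 -0.0988]
 [-1.      0.0038 -0.0033]]
```

```bash
python3 -m jog '[{"rot":[0,0,0],"travel":[0,0.008,0],"jaw":0.1},{"rot":[0,0,0],"travel":[0,0,0],"jaw":0.1},{"rot":[0,0,0],"travel":[0,0,0],"jaw":0.1},{"rot":[0,0,0],"travel":[0,0,0],"jaw":0.1}]'
python3 - <<'E'
from h import *
show()
E
```

```text
time: 6.35
position: [0.4871, -0.0735, 0.2695]
tool_rot: [2.168, 0.111, -2.172]
ft_force: [0.2, 0.5, 0.0]
grip_width: 0.435
t 6.35 p [ 0.4871 -0.0735  0.2695] F [0.198  0.4742 0.031 ] g 0.43538576104943194
[[-0.0018  0.1007 -0.9949]
 [ 0.0008 -0.9949 -0.1007]
 [-1.     -0.001   0.0017]]
```

```bash
python3 -m jog '[{"rot":[0,0,0],"travel":[-0.05,0,0],"jaw":0.1},{"rot":[0,0,0],"travel":[-0.1,0,0],"jaw":-0.2},{"rot":[0,0,0],"travel":[-0.14,0,0],"jaw":-0.4},{"rot":[0,0,0],"travel":[-0.05,0.12,-0.05],"jaw":-0.4},{"rot":[0,0,0],"travel":[0,0.12,-0.1],"jaw":-0.4},{"rot":[0,0,0],"travel":[0.05,0.08,-0.1],"jaw":-0.4},{"rot":[0,0,0],"travel":[0.1,0,-0.05],"jaw":-0.4},{"rot":[0,0,0],"travel":[0.05,0,0],"jaw":-0.4}]'
python3 -m jog '[{"rot":[0,0,0],"travel":[0,0,0],"jaw":-0.4},{"rot":[0,0,0],"travel":[0,0,0],"jaw":-0.4}]'
python3 - <<'E'
from h import *
show();snap("wrist","w6");snap("top","t6",(300,150,450,250),5);show();snap("wrist","w6b")
E
```

```text
time: 7.15
position: [0.5874, -0.1605, 0.3094]
tool_rot: [2.168, 0.113, -2.175]
ft_force: [-0.2, 0.4, -0.6]
grip_width: 0.696
time: 7.35
position: [0.5864, -0.16, 0.3136]
tool_rot: [2.17, 0.109, -2.169]
ft_force: [-0.6, -0.0, 1.5]
grip_width: 0.697
t 7.35 p [ 0.5864 -0.16    0.3136] F [-0.5867 -0.0216  1.4998] g 0.6967589469354626
[[ 0.0006  0.1008 -0.9949]
 [-0.0006 -0.9949 -0.1008]
 [-1.      0.0007 -0.0005]]
t 7.45 p [ 0.5869 -0.1602  0.3146] F [ 0.7016 -0.2547  0.9967] g 0.6979645105111374
[[ 0.0028  0.1005 -0.9949]
 [-0.0016 -0.9949 -0.1005]
 [-1.      0.0019 -0.0026]]
```

View pics/w6.png

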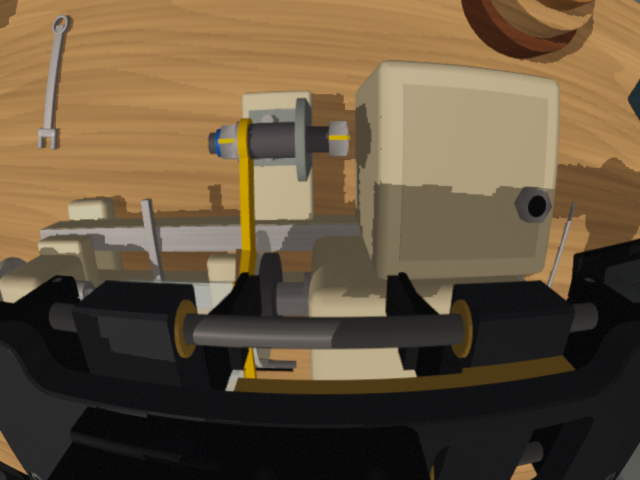

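View pics/t6.png

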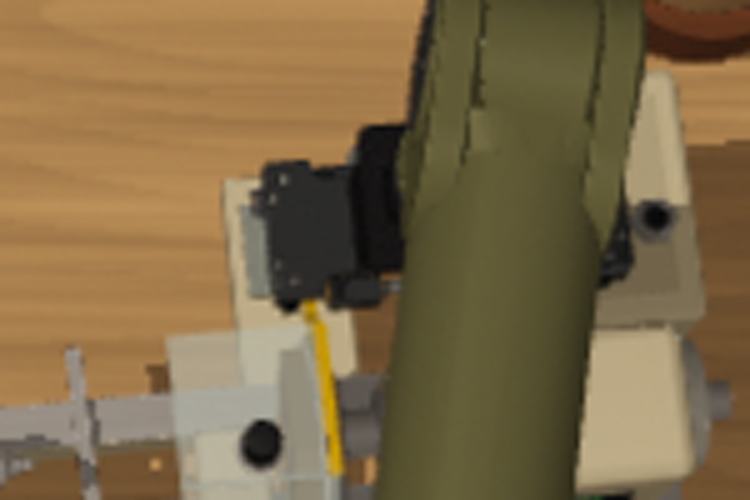

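```bash
python3 - <<'E'
import cv2,numpy as np
im=np.load("pics/w6b.npy")
cv2.imwrite("pics/w6a.png",cv2.resize(im[90:190,280:380],None,fx=6,fy=6,interpolation=cv2.INTER_CUBIC))
cv2.imwrite("pics/w6c.png",cv2.resize(im[110:170,195:295],None,fx=8,fy=8,interpolation=cv2.INTER_CUBIC))
E
```

```text
(no output)
```

View pics/w6a.png

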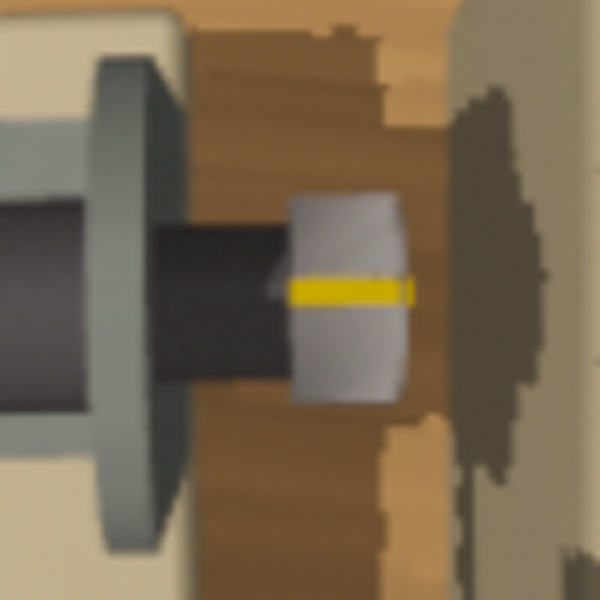

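View pics/w6c.png

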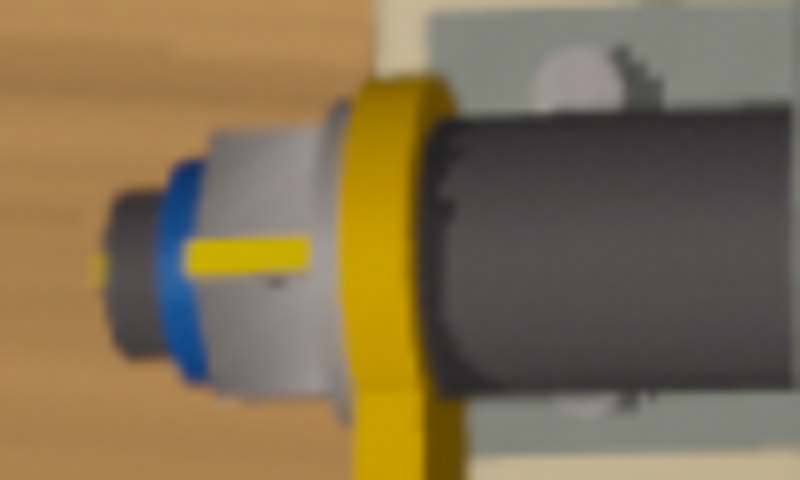

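```bash
python3 - <<'E'
from h import *
s=ctrl.get_state();s=dict(s);s["position"]=np.array([.5867,-.1601,.3141]);s["tool_rot"]=R.from_matrix(np.array([[0.0015,.1006,-.9949],[-.001,-.9949,-.1006],[-1,.001,-.001]])).as_rotvec()
yaw=.1006
ex=np.array([np.cos(yaw),np.sin(yaw),0])
def ang(x,y):
    o,d=ray("wrist",(280+x/6,90+y/6),s); return np.arctan2(d@ex,-d[2]),o@ex,o[2]
A=lambda x,y:ang(x,y)[0]
_,ox,oz=ang(345,292)
st,sb=A(225,226),A(225,380); ac=(st+sb)/2; print("sleeve half",(st-sb)/2,"axis ang",ac)
D=.0095/np.sin((st-sb)/2);print("dist from sleeve",D,"from z",(oz-.185)/np.cos(ac))
D=(oz-.185)/np.cos(ac);X=ox+D*np.sin(ac);print("axis lathe-dir coord",X)
am=A(345,292);ht,hb=A(345,192),A(345,403)
print("mark-axis",am-ac,"head top",ht-ac,"bot",hb-ac)
# model
C=np.array([ox-X,oz-.185])
best=[]
for th in np.arange(-.4,.41,.05):
    k=th+np.arange(6)*np.pi/3;P=.01385*np.c_[np.sin(k),np.cos(k)]
    v=P-C;a=np.arctan2(v[:,0],-v[:,1])-ac
    print(round(th,2),a[0],a.max(),a.min())
for yy in (-.163,):
    for p in((345,292),):
        print(onz("wrist",(280+p[0]/6,90+p[1]/6),.1985,s))
for p in((225,303),):print("sleeve pt",onz("wrist",(280+p[0]/6,90+p[1]/6),.185,s))
print("bracket top L,R, housing edge",[onz("wrist",(280+x/6,90+y/6),z,s) for x,y,z in((92,290,.215),(148,290,.215),(100,57,.185),(107,550,.185))])
E
```

```text
sleeve half 0.03453289674425442 axis ang -0.028437819111785938
dist from sleeve 0.2751546877541158 from z 0.26640673933603565
axis lathe-dir coord 0.6362648699990672
mark-axis 0.005017939644000095 head top 0.04988625635316414 bot -0.044786203277798954
-0.4 -0.022666696335934447 0.051453113793260154 -0.051963056955488925
-0.35 -0.02018033011758206 0.051013137487832316 -0.05178483575337397
-0.3 -0.017635651123712293 0.05044936019870616 -0.05147516247433374
-0.25 -0.015039859600495226 0.049764066944976273 -0.05103380006524506
-0.2 -0.012400365758590284 0.04895979253266437 -0.050460859888063044
-0.15 -0.009724760823579509 0.0480393082835265 -0.04975681211335584
-0.1 -0.0070207866330161475 0.04700560890445411 -0.04892249517251707
-0.05 -0.004296304008377813 0.045861899559691686 -0.04795912412159326
-0.0 -0.0015592601490812784 0.045475063598044305 -0.046868297767617285
0.05 0.0011823446890180424 0.0467084328640517 -0.04565200440824963
0.1 0.003920490956937708 0.047816639257421883 -0.0456962082574452
0.15 0.0066471737369735995 0.04879764055538978 -0.04685478352490601
0.2 0.009354436544915745 0.04964978469839617 -0.04790380532823462
0.25 0.012034404728737978 0.050371804252715105 -0.0488400405600145
0.3 0.014679318188834542 0.05096280946598358 -0.04966046481138497
0.35 0.017281563155585693 0.05142228006467975 -0.05036227526756771
0.4 0.01983370277477254 0.05175005594279089 -0.05094290381406218
[ 0.6576 -0.1628  0.1985]
sleeve pt [ 0.6546 -0.1494  0.185 ]
bracket top L,R, housing edge [array([ 0.6556, -0.1357,  0.215 ]), array([ 0.6561, -0.1416,  0.215 ]), array([ 0.6826, -0.1319,  0.185 ]), array([ 0.6236, -0.1382,  0.185 ])]
```

```bash
cat > sub.py <<'E'
from h import *
def edges(prof,thr=None):
    pass
def analyze(name,s,cols_head,cols_sl,rows,yaw=.103,verbose=True):
    im=np.load(f"pics/{name}.npy").astype(float)
    ex=np.array([np.cos(yaw),np.sin(yaw),0])
    def ang(u,v):
        o,d=ray("wrist",(u,v),s);return np.arctan2(d@ex,-d[2])
    o,_=ray("wrist",(320,120),s);ox,oz=o@ex,o[2]
    r0,r1=rows
    b,g,r=im[...,0],im[...,1],im[...,2]
    yel=np.clip(np.minimum(r,g)-b-40,0,None)
    sat=np.clip(r-b,0,None)   # wood has high r-b, steel ~0
    def cross(p,lvl):
        c=[]
        for i in range(len(p)-1):
            if (p[i]-lvl)*(p[i+1]-lvl)<0:c.append(r0+i+(lvl-p[i])/(p[i+1]-p[i]))
        return c
    res={"m":[],"ht":[],"hb":[],"st":[],"sb":[]}
    for u in range(*cols_head):
        w=yel[r0:r1,u];
        if w.sum()>50:res["m"].append(ang(u,(w*np.arange(r0,r1)).sum()/w.sum()))
        p=sat[r0:r1,u];e=cross(p,(np.median(np.r_[p[:4],p[-4:]])+8)/2)
        if len(e)>=2:res["ht"].append(ang(u,e[0]));res["hb"].append(ang(u,e[-1]))
    for u in range(*cols_sl):
        p=sat[r0:r1,u];e=cross(p,(np.median(np.r_[p[:4],p[-4:]])+8)/2)
        if len(e)>=2:res["st"].append(ang(u,e[0]));res["sb"].append(ang(u,e[-1]))
    md={k:(np.median(v),np.std(v),len(v)) for k,v in res.items()}
    if verbose:print(name,md)
    ac=(md["st"][0]+md["sb"][0])/2;D=(oz-.185)/np.cos(ac);C=np.array([-D*np.sin(ac),oz-.185])
    print(" sleeve halfwidth",(md["st"][0]-md["sb"][0])/2,"exp",.0095/D,"axis x'",ox+D*np.sin(ac))
    def model(th):
        k=th+np.arange(6)*np.pi/3;P=.01385*np.c_[np.sin(k),np.cos(k)];v=P-C;a=np.arctan2(v[:,0],-v[:,1])-ac
        return a[0],a.max(),a.min()
    T=np.linspace(-.5,.5,2001);M=np.array([model(t) for t in T])
    m,ht,hb=[md[k][0]-ac for k in("m","ht","hb")]
    print(" th from mark/sleeve",T[np.argmin(abs(M[:,0]-m))],"from mark/headmid",T[np.argmin(abs(M[:,0]-(M[:,1]+M[:,2])/2-(m-(ht+hb)/2)))],"span",ht-hb,[(round(T[i],2),round(M[i,1]-M[i,2],4)) for i in range(1000,1500,100)])
E
python3 - <<'E'
from sub import *
s=dict(ctrl.get_state());s["position"]=np.array([.5867,-.1601,.3141]);s["tool_rot"]=R.from_matrix(np.array([[0.0015,.1006,-.9949],[-.001,-.9949,-.1006],[-1,.001,-.001]])).as_rotvec()
analyze("w6",s,(331,345),(314,327),(110,170))
analyze("w6b",s,(331,345),(314,327),(110,170))
s["position"]=np.array([.5687,-.129,.455])
analyze("w3",s,(361,370),(348,357),(102,145))
s["position"]=np.array([.5432,-.0702,.3377])
analyze("w5",s,(450,463),(442,448),(70,128))
E
```

```text
w6 {'m': (np.float64(-0.01937319207171665), np.float64(0.0008314564409837107), 14), 'ht': (np.float64(0.02485925709914632), np.float64(0.000463816596244873), 14), 'hb': (np.float64(-0.07060188859614161), np.float64(0.0003259592053579204), 14), 'st': (np.float64(0.011163869172775318), np.float64(6.924605157228303e-05), 12), 'sb': (np.float64(-0.05973493210828877), np.float64(0.00012293648712334243), 12)}
 sleeve halfwidth 0.03544940064053204 exp 0.03566366303279289 axis x' 0.6368460737530868
 th from mark/sleeve 0.11399999999999999 from mark/headmid 0.10699999999999998 span 0.09546114569528794 [(np.float64(0.0), np.float64(0.0924)), (np.float64(0.05), np.float64(0.0924)), (np.float64(0.1), np.float64(0.0937)), (np.float64(0.15), np.float64(0.0958)), (np.float64(0.2), np.float64(0.0977))]
w6b {'m': (np.float64(-0.022154409106390934), np.float64(0.0017135203017489761), 14), 'ht': (np.float64(0.02123900294675288), np.float64(0.0007266733302033781), 14), 'hb': (np.float64(-0.07272386405758474), np.float64(0.0003885995865327491), 14), 'st': (np.float64(0.008318412334260165), np.float64(7.7
[... 1379 characters left out ...]
(np.float64(0.14249770163937808), np.float64(0.0005692529247487209), 13), 'hb': (np.float64(0.04968319071965576), np.float64(0.001806691238520547), 13), 'st': (np.float64(0.1346856525885179), np.float64(0.0037787108237121183), 6), 'sb': (np.float64(0.04943172226825397), np.float64(0.0038408641209590616), 6)}
 sleeve halfwidth 0.04262696516013196 exp 0.03263126929449125 axis x' 0.6360518077345871
 th from mark/sleeve 0.17200000000000004 from mark/headmid 0.10299999999999998 span 0.09281451091972232 [(np.float64(0.0), np.float64(0.0864)), (np.float64(0.05), np.float64(0.0883)), (np.float64(0.1), np.float64(0.0899)), (np.float64(0.15), np.float64(0.0914)), (np.float64(0.2), np.float64(0.0926))]
```

```bash
cat >> h.py <<'E'
YAW=.103;EX=np.array([np.cos(YAW),np.sin(YAW),0]);EY=np.array([-np.sin(YAW),np.cos(YAW),0])
HEAD=EX*.6365+EY*-.230+np.array([0,0,.185]);TH=.107
ZS=np.sin(TH)*EX+np.array([0,0,np.cos(TH)]);XS=np.cos(TH)*EX-np.array([0,0,np.sin(TH)])
def target(d,sign=1,s=None,head=None):
    """d: grasp point above head centre along ZS"""
    h=HEAD if head is None else head
    s=s or ctrl.get_state();P=h+ZS*(d+.006)
    x=-ZS;y=sign*XS;T=R.from_matrix(np.c_[x,y,np.cross(x,y)]);R0=R.from_rotvec(s["tool_rot"])
    v=P-s["position"]
    print("P",P,"rot",(R0.inv()*T).as_rotvec()/np.radians(5),"cur",R0.inv().apply(v)/.3,"tgt axes",T.inv().apply(v)/.3)
E
python3 - <<'E'
from h import *
s=ctrl.get_state();print(s["joint_positions"],HEAD);show()
for sg in(1,-1):
    target(.1,sg)
o=onz("wrist",(536,205),.22,s);print("nut",o, (o-HEAD)@EX*1000+140,(o-HEAD)@EY*1000-22)
E
```

```text
[ 0.6355  0.2424 -0.5009  1.4439  0.1172  1.4815 -1.3334] [ 0.6568 -0.1633  0.185 ]
t 7.5 p [ 0.5869 -0.1603  0.3146] F [ 0.4384 -0.2948 -0.4429] g 0.7006327280198602
[[ 0.0029  0.1004 -0.9949]
 [-0.0016 -0.9949 -0.1004]
 [-1.      0.0019 -0.0028]]
P [ 0.668  -0.1622  0.2904] rot [-18.0097  -0.9719  -1.0042] cur [ 0.0814  0.0331 -0.2681] tgt axes [0.0515 0.2753 0.0339]
P [ 0.668  -0.1622  0.2904] rot [17.9509 -1.0035  0.9712] cur [ 0.0814  0.0331 -0.2681] tgt axes [ 0.0515 -0.2753 -0.0339]
nut [ 0.6332 -0.3089  0.22  ] 101.61859265636232 -164.3789373365225
```

```bash
python3 -m jog '[{"rot":[-1,0,0],"travel":[-0.02,0,0],"jaw":-0.4},{"rot":[-1,0,0],"travel":[-0.02,0,0],"jaw":-0.4}]'
python3 - <<'E'
from h import *
s=ctrl.get_state();print(s["joint_positions"])
E
```

```text
time: 7.7
position: [0.5867, -0.1605, 0.326]
tool_rot: [2.073, 0.289, -2.07]
ft_force: [0.3, -0.1, -0.1]
grip_width: 0.698
[ 0.6501  0.2432 -0.5208  1.4229  0.1214  1.5053 -1.158 ]
```

```bash
python3 -m jog '[{"rot":[-1,0,0],"travel":[0,0,0],"jaw":-0.3},{"rot":[-1,0,0],"travel":[0,0,0],"jaw":-0.3},{"rot":[-1,0,0],"travel":[0,0,0],"jaw":-0.3},{"rot":[-1,0,0],"travel":[0,0,0],"jaw":-0.3},{"rot":[-1,0,0],"travel":[0,0,0],"jaw":-0.3},{"rot":[-1,0,0],"travel":[0,0,0],"jaw":-0.3},{"rot":[-1,0,0],"travel":[0,0,0],"jaw":-0.3},{"rot":[-1,0,0],"travel":[0,0,0],"jaw":-0.3}]'
python3 -m jog '[{"rot":[-1,0,0],"travel":[0,0.04,0],"jaw":-0.3},{"rot":[-1,0,0],"travel":[0,0.04,0],"jaw":-0.3},{"rot":[-1,0,0],"travel":[0,0.04,0],"jaw":-0.3},{"rot":[-1,0,0],"travel":[0,0.04,0],"jaw":-0.3},{"rot":[-1,0,0],"travel":[0,0.04,0],"jaw":-0.3},{"rot":[-1,0,0],"travel":[0,0.03,0],"jaw":-0.3},{"rot":[-1,0,0],"travel":[0,0,0],"jaw":-0.3},{"rot":[-1,0,0],"travel":[0,0,0],"jaw":-0.3}]'
python3 - <<'E'
from h import *
show();target(.1);s=ctrl.get_state();print(s["joint_positions"])
E
```

```text
time: 8.5
position: [0.5868, -0.1605, 0.3259]
tool_rot: [1.632, 0.864, -1.63]
ft_force: [-0.1, 0.1, -0.0]
grip_width: 0.653
time: 9.3
position: [0.6502, -0.1865, 0.3257]
tool_rot: [1.133, 1.255, -1.132]
ft_force: [-0.1, 0.8, 0.2]
grip_width: 0.65
t 9.3 p [ 0.6502 -0.1865  0.3257] F [-0.0944  0.7695  0.1831] g 0.6499740328042237
[[ 0.0017  0.9946  0.1035]
 [-0.0009  0.1035 -0.9946]
 [-1.      0.0016  0.001 ]]
P [ 0.668  -0.1622  0.2904] rot [ 0.0072  0.0124 -1.2446] cur [ 0.1176  0.0672 -0.0746] tgt axes [ 0.1097  0.0796 -0.0746]
[ 0.7086  0.4321 -0.6833  1.2316  0.2684  1.5649  0.1745]
```

```bash
python3 -m jog '[{"rot":[0,0,-0.6],"travel":[0.05,0.04,-0.035],"jaw":-0.3},{"rot":[0,0,-0.645],"travel":[0.06,0.04,-0.04],"jaw":-0.3},{"rot":[0,0,0],"travel":[0,0,0],"jaw":-0.3},{"rot":[0,0,0],"travel":[0,0,0],"jaw":-0.3}]'
python3 - <<'E'
from h import *
show();snap("wrist","w7");target(.1);snap("wrist","w7b");show()
E
```

```text
time: 9.7
position: [0.6708, -0.1613, 0.2911]
tool_rot: [1.077, 1.33, -1.214]
ft_force: [0.3, -0.9, 0.6]
grip_width: 0.651
t 9.7 p [ 0.6708 -0.1613  0.2911] F [ 0.2827 -0.8582  0.5844] g 0.6508866267457739
[[-0.1074  0.9891  0.1012]
 [-0.0111  0.1006 -0.9949]
 [-0.9942 -0.1079  0.0002]]
P [ 0.668  -0.1622  0.2904] rot [-0.037   0.0114 -0.0022] cur [ 0.0065 -0.0082 -0.0012] tgt axes [ 0.0065 -0.0082 -0.0012]
t 9.8 p [ 0.6706 -0.1628  0.2926] F [-0.7053  0.3282  0.34  ] g 0.6501530442512689
[[-0.1052  0.9895  0.0989]
 [-0.0123  0.0981 -0.9951]
 [-0.9944 -0.1059  0.0019]]
```

View pics/w7.png

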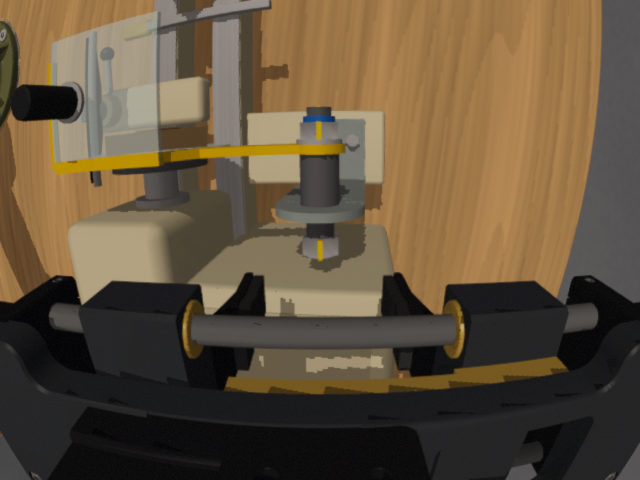

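```bash
python3 - <<'E'
import cv2,numpy as np
im=np.load("pics/w7b.npy")
cv2.imwrite("pics/w7a.png",cv2.resize(im[100:280,260:380],None,fx=5,fy=3.3,interpolation=cv2.INTER_CUBIC))
E
```

```text
(no output)
```

View pics/w7a.png

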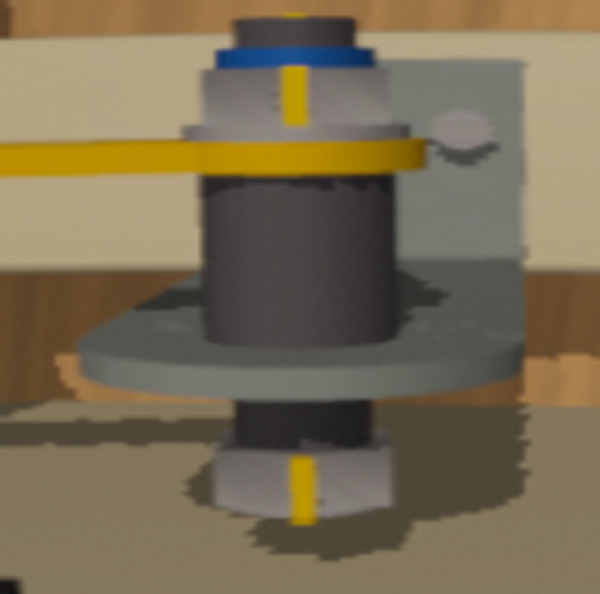

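```bash
python3 - <<'E'
from h import *
im=np.load("pics/w7b.npy")
s=dict(ctrl.get_state());print(s["position"])
s["position"]=np.array([.6707,-.1622,.2920])
g=lambda x,y:(260+x/5,100+y/3.3)
P={}
for n,(l,r,y) in dict(head=(214,394,480),sleeve=(235,372,425),spacer=(202.5,398,250),spacer2=(205,395,320),nut=(201,389,95),end=(235,356,35)).items():
    a=onz("wrist",g(l,y),.185,s);b=onz("wrist",g(r,y),.185,s);c=onz("wrist",g((l+r)/2,y),.185,s);P[n]=c
    print(n,c,"width",np.linalg.norm(a-b)*1000,"x'",c@EX,"y'",c@EY)
d=P["nut"]-P["sleeve"];print("yaw",np.arctan2(-d[0],d[1]))
d=P["spacer"]-P["sleeve"];print("yaw",np.arctan2(-d[0],d[1]))
for nm,(x,y) in dict(mark=(303,490),nutmark=(295,95)).items():
    m=onz("wrist",g(x,y),.1985,s);print(nm,m,m@EX)
E
```

```text
[ 0.6706 -0.1628  0.2926]
head [ 0.6575 -0.1658  0.185 ] width 25.11107262688388 x' 0.637012278274891 y' -0.23256629324907063
sleeve [ 0.6563 -0.1539  0.185 ] width 18.850157877913237 x' 0.6370209955214886 y' -0.220606883060401
spacer [ 0.6524 -0.1178  0.185 ] width 26.045909752027185 x' 0.6368132469854526 y' -0.184227320526193
spacer2 [ 0.6537 -0.132   0.185 ] width 25.605236233220527 x' 0.6366887605043826 y' -0.19854120499228814
nut [ 0.6487 -0.0869  0.185 ] width 24.628201084305744 x' 0.6363086183226296 y' -0.15312309073670716
end [ 0.6476 -0.0749  0.185 ] width 15.78157488334406 x' 0.6364411621768253 y' -0.14113470737619985
yaw 0.11355587889895132
yaw 0.10871052160413473
mark [ 0.6587 -0.1634  0.1985] 0.6384171894574275
nutmark [ 0.6503 -0.0867  0.1985] 0.6378982679720274
```

```bash
sed -i 's/^YAW=.103/YAW=.108/; s/^HEAD=.*; *TH=.107/X/; s/^HEAD=.*/HEAD=np.array([.6571,-.1640,.185]);TH=.107/' h.py; grep -n HEAD= h.py; python3 - <<'E'
from h import *
s=dict(ctrl.get_state());s["position"]=np.array([.6707,-.1622,.2920])
target(.002,1,s);s["tool_rot"]=R.from_matrix([[-.1063,.9893,.1],[-.0117,.0994,-.995],[-.9943,-.1069,.001]]).as_rotvec();target(.002,1,s)
E
```

```text
Traceback (most recent call last):
  File "h.py", line 47, in <module>
    X
NameError: name 'X' is not defined. Did you mean: 'EX'?
```

```bash
sed -i 's/^X$/HEAD=np.array([.6571,-.1640,.185]);TH=.107/' h.py;  python3 - <<'E'
from h import *
s=dict(ctrl.get_state());s["position"]=np.array([.6707,-.1622,.2920])
target(.002,1,s);s["tool_rot"]=R.from_matrix([[-.1063,.9893,.1],[-.0117,.0994,-.995],[-.9943,-.1069,.001]]).as_rotvec();target(.002,1,s)
E
```

```text
P [ 0.6579 -0.1639  0.193 ] rot [-0.1044  0.0104 -0.0099] cur [ 0.3328 -0.0076  0.0008] tgt axes [ 0.3328 -0.0074  0.0011]
P [ 0.6579 -0.1639  0.193 ] rot [-0.09    0.0019  0.0014] cur [ 0.3328 -0.0073  0.0011] tgt axes [ 0.3328 -0.0074  0.0011]
```

```bash
python3 -m jog '[{"rot":[-0.09,0,0],"travel":[0.05,-0.0075,0.001],"jaw":-0.3},{"rot":[0,0,0],"travel":[0.06,0,0],"jaw":-0.3},{"rot":[0,0,0],"travel":[0.05,0,0],"jaw":-0.3},{"rot":[0,0,0],"travel":[0.03,0,0],"jaw":-0.3},{"rot":[0,0,0],"travel":[0,0,0],"jaw":-0.3},{"rot":[0,0,0],"travel":[0,0,0],"jaw":-0.3}]'
python3 - <<'E'
from h import *
show();target(.002);snap("wrist","w8");target(.002)
E
```

```text
time: 10.4
position: [0.6625, -0.1632, 0.2349]
tool_rot: [1.072, 1.333, -1.209]
ft_force: [0.5, 1.1, 1.1]
grip_width: 0.648
t 10.4 p [ 0.6625 -0.1632  0.2349] F [0.5344 1.1077 1.133 ] g 0.6475724857133781
[[-0.107   0.9884  0.1075]
 [-0.0112  0.1069 -0.9942]
 [-0.9942 -0.1076 -0.0004]]
P [ 0.6579 -0.1639  0.193 ] rot [-0.0027 -0.0051  0.0096] cur [ 0.1407 -0.0001  0.0009] tgt axes [ 0.1407 -0.0002  0.0008]
P [ 0.6579 -0.1639  0.193 ] rot [-0.0011 -0.0042  0.003 ] cur [ 0.1417 -0.001   0.0013] tgt axes [ 0.1417 -0.001   0.0013]
```

View pics/w8.png

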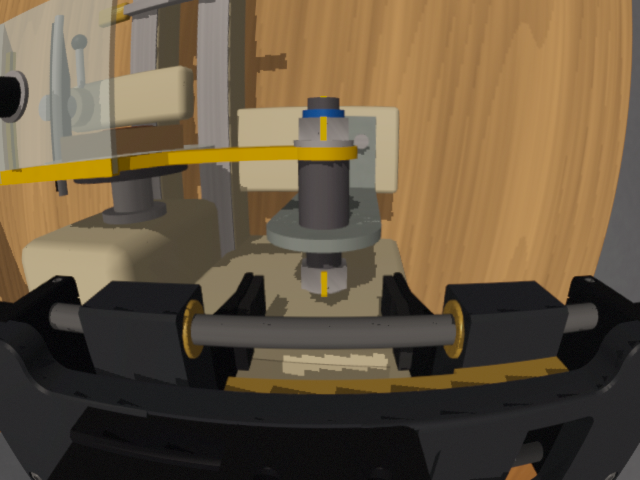

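```bash
python3 -m jog '[{"rot":[0,0,0],"travel":[0.04,0,0.001],"jaw":-0.3},{"rot":[0,0,0],"travel":[0.04,0,0],"jaw":-0.3},{"rot":[0,0,0],"travel":[0.04,0,0],"jaw":-0.3},{"rot":[0,0,0],"travel":[0.02,0,0],"jaw":-0.3},{"rot":[0,0,0],"travel":[0,0,0],"jaw":-0.3},{"rot":[0,0,0],"travel":[0,0,0],"jaw":-0.3}]'
python3 - <<'E'
from h import *
show();snap("wrist","w9");target(.002)
im=np.load("pics/w9.npy")
cv2.imwrite("pics/w9a.png",cv2.resize(im[90:330,240:400],None,fx=4.5,fy=2.5,interpolation=cv2.INTER_CUBIC))
E
```

```text
time: 11.05
position: [0.6578, -0.1637, 0.1924]
tool_rot: [1.072, 1.334, -1.209]
ft_force: [1.0, -1.1, 0.3]
grip_width: 0.649
t 11.05 p [ 0.6578 -0.1637  0.1924] F [ 1.0477 -1.0661  0.297 ] g 0.6490428962124924
[[-0.108   0.9883  0.1078]
 [-0.0108  0.1073 -0.9942]
 [-0.9941 -0.1085 -0.0009]]
P [ 0.6579 -0.1639  0.193 ] rot [ 0.0017 -0.0079  0.0105] cur [-0.0003 -0.0007  0.0009] tgt axes [-0.0003 -0.0007  0.0009]
```

View pics/w9a.png

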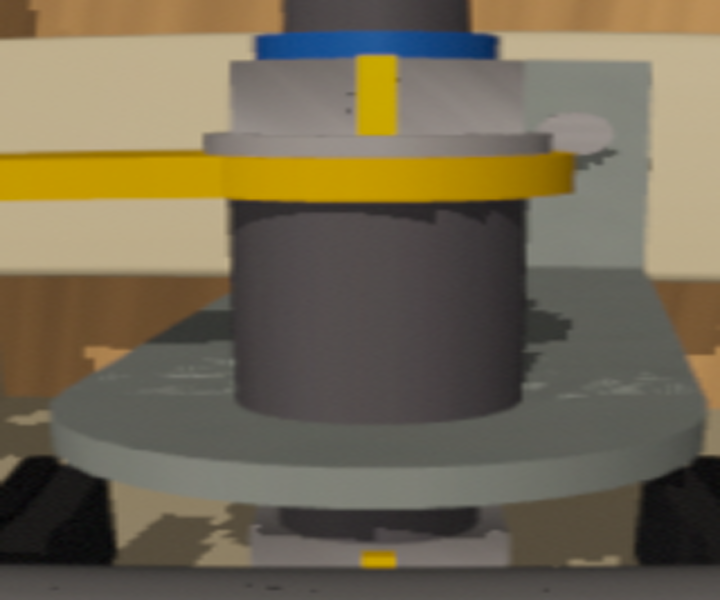

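```bash
python3 -m jog '[{"rot":[0,0,0],"travel":[0,0.0015,0],"jaw":0.3},{"rot":[0,0,0],"travel":[0,0,0],"jaw":0.4},{"rot":[0,0,0],"travel":[0,0,0],"jaw":0.42},{"rot":[0,0,0],"travel":[0,0,0],"jaw":0.44},{"rot":[0,0,0],"travel":[0,0,0],"jaw":0.46},{"rot":[0,0,0],"travel":[0,0,0],"jaw":0.5},{"rot":[0,0,0],"travel":[0,0,0],"jaw":0.55},{"rot":[0,0,0],"travel":[0,0,0],"jaw":0.6}]' 5
python3 - <<'E'
from h import *
show();snap("wrist","w10");target(.002)
im=np.load("pics/w10.npy")
cv2.imwrite("pics/w10a.png",cv2.resize(im[90:330,240:400],None,fx=4.5,fy=2.5,interpolation=cv2.INTER_CUBIC))
E
```

```text
time: 11.9
position: [0.6582, -0.1636, 0.1924]
tool_rot: [1.072, 1.334, -1.209]
ft_force: [0.2, -0.4, 0.2]
grip_width: 0.276
t 11.9 p [ 0.6582 -0.1636  0.1924] F [ 0.2348 -0.4201  0.1837] g 0.27589000045394246
[[-0.108   0.9883  0.1079]
 [-0.011   0.1073 -0.9942]
 [-0.9941 -0.1086 -0.0007]]
P [ 0.6579 -0.1639  0.193 ] rot [ 0.0014 -0.0083  0.0201] cur [-0.0017 -0.0012  0.0008] tgt axes [-0.0017 -0.0012  0.0008]
```

View pics/w10a.png

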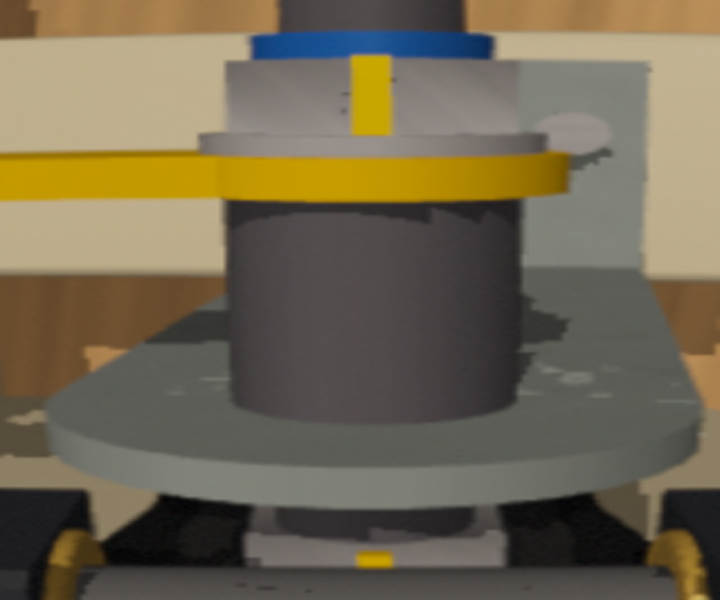

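```bash
python3 -m jog '[{"rot":[0,0,0],"travel":[0,0,0],"jaw":0.7},{"rot":[0,0,0],"travel":[0,0,0],"jaw":0.8},{"rot":[0,0,0],"travel":[0,0,0],"jaw":0.9}]' 20
python3 -m jog '[{"rot":[0,0,0],"travel":[0,0,0],"jaw":1},{"rot":[0,0,0],"travel":[0,0,0],"jaw":1},{"rot":[0,0,0],"travel":[0,0,0],"jaw":1},{"rot":[0,0,0],"travel":[0,0,0],"jaw":1},{"rot":[0,0,0],"travel":[0,0,0],"jaw":1}]' 50
python3 - <<'E'
from h import *
show();snap("wrist","w11");target(.002)
im=np.load("pics/w11.npy")
cv2.imwrite("pics/w11a.png",cv2.resize(im[90:330,240:400],None,fx=4.5,fy=2.5,interpolation=cv2.INTER_CUBIC))
snap("scene","s11")
snap("top","t11",(300,150,450,250),5)
E
```

```text
time: 12.25
position: [0.6583, -0.1636, 0.1924]
tool_rot: [1.072, 1.334, -1.209]
ft_force: [-0.1, 0.8, 0.6]
grip_width: 0.273
time: 12.75
position: [0.6583, -0.1636, 0.1924]
tool_rot: [1.072, 1.334, -1.209]
ft_force: [-0.8, 0.4, 1.3]
grip_width: 0.265
t 12.75 p [ 0.6583 -0.1636  0.1924] F [-0.812   0.4184  1.2713] g 0.26481867215841587
[[-0.1079  0.9883  0.1078]
 [-0.011   0.1073 -0.9942]
 [-0.9941 -0.1084 -0.0007]]
P [ 0.6579 -0.1639  0.193 ] rot [ 0.0024 -0.0077  0.0189] cur [-0.0017 -0.0014  0.0008] tgt axes [-0.0017 -0.0014  0.0008]
```

View pics/w11a.png

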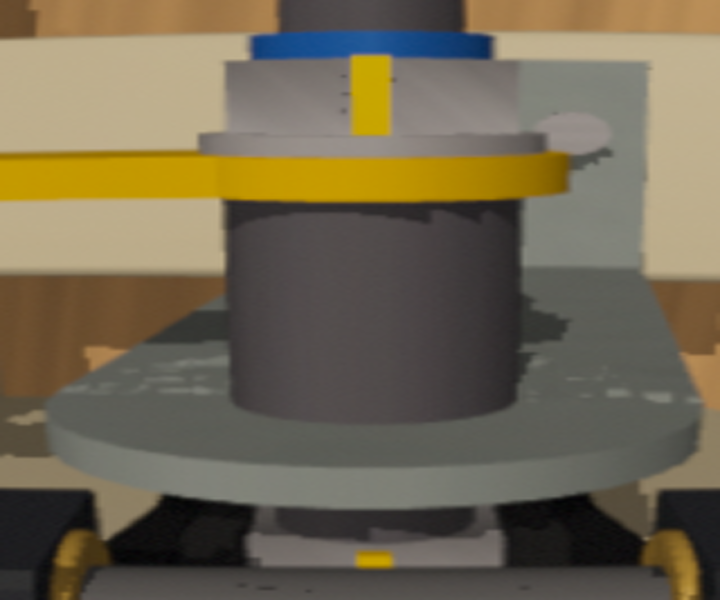

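View pics/s11.png

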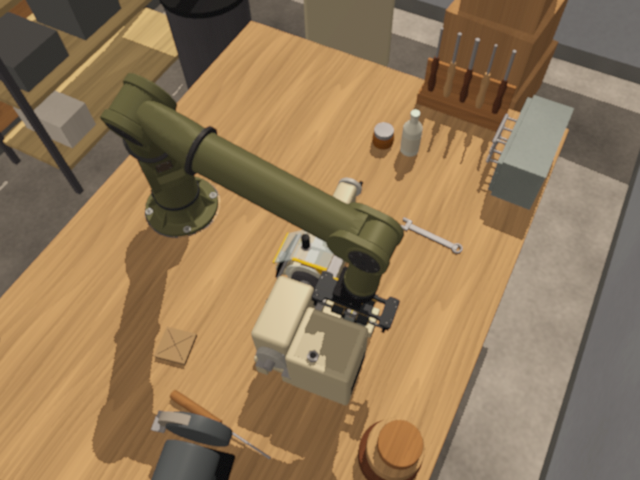

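View pics/t11.png

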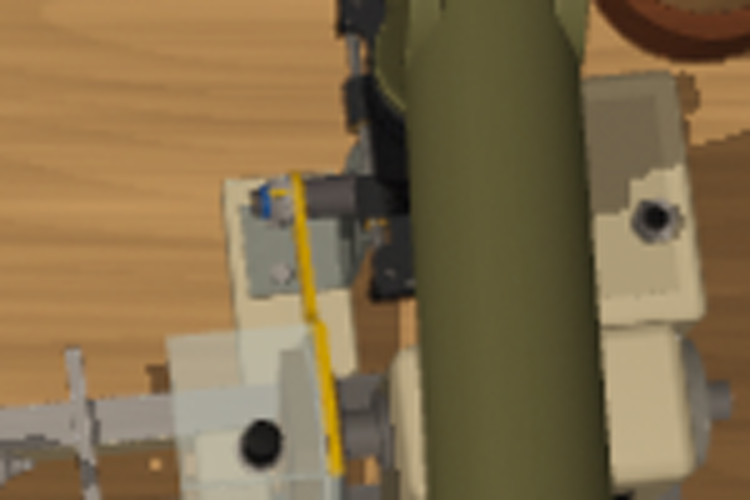

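```bash
python3 - <<'E'
from h import *
p=HEAD-EX*.158+EY*.1075+np.array([0,0,.082+.015]);print(proj("top",p),(352.4,238))
show();print(ctrl.close_job())
E
```

```text
[352.4273 237.7499] (352.4, 238)
t 12.9 p [ 0.6583 -0.1636  0.1924] F [-0.662  -0.3787  0.6936] g 0.2636955843607447
[[-0.1079  0.9883  0.1079]
 [-0.0109  0.1074 -0.9942]
 [-0.9941 -0.1085 -0.0008]]
the job is handed in; nothing more can be done
None
```

The guard is fully shut and released. The gripper is holding the pivot bolt's hex head across two opposite flats, and the job was handed in at 12.9 s.

- **Guard:** I pinched the knob lightly and eased it down its arc until the stop pushed back with about 12 N, then let go. In the last top picture the knob sits at pixel (352, 238), within half a pixel of where a shut guard should put it.
- **Bolt angle:** I measured the head at about +0.107 rad from the wrist pictures and turned the tool to match. One early oblique picture gave 0.17 on one reading, because its sleeve edges were unreliable. The other readings were 0.08 to 0.12.
- **Grip:** The first light close at 5 N stopped at 24.0 mm, which is the across-flats size, so the pads were on the flats. I then raised the grip to 50 N, where the opening reads 23 mm. I take that as pad give.
- **Not turned:** The yellow marks on the head and nut showed no visible turn from before the grip to the full squeeze.
- **Other checks:** Wrist force was about 1 N at the end. In the last scene picture, the spare nut, spanner, wax jar, glue bottle, gouge and blank were where they started. The arm hid the knockout bar in that picture, so I did not confirm it.

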